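# Feed the tote of key blanks into the cutter's bay and shut the keeper

### The arm

A 6-joint arm with a two-finger parallel gripper is mounted at the origin on the work surface. World frame = base frame: x ahead of the robot, y to its left, z up, the work surface at z = 0. Lengths are in m, angles in rad, forces in N, time in s.
With the tool pointing down it reaches from about 0.35 to 0.775 m from the base axis. Payload 7.3 kg.
Tool frame: the origin (TCP) lies on the centre line of the jaws, within the pads' length; the fingertips stand 11 mm ahead of it and the grasp point (between the pads) lies 8 mm behind it; y points along the fingers, z is the direction in which the jaws open and shut, and the axes are right-handed (so a half turn about y gives the same grasp; the last joint's range is limited). The gripper opens to 92 mm and grips with 3 to 60 N. Pads are 19 mm wide; open, the fingers measure 130 mm over their backs; the gripper's body (75 mm by 190 mm) begins 47 mm behind the grasp point.
Start: joints at [-1.358, 0.342, 1.524, -0, 1.275, -0.146], TCP at [0.184, -0.492, 0.238] pointing down, gripper open.
Joint ranges: [-2.53, 2.53], [-0.77, 2.02], [0.04, 2.7], [-1, 4.14], [0.28, 2.66], [-3.11, 3.11]. Speed limits (rad/s): [2.57, 2.57, 3.14, 3.14, 3.14, 3.14].

### API

Orientations are given as [roll, pitch, yaw] about the fixed x, y, z axes, in that order (R = Rz(yaw) Ry(pitch) Rx(roll)).
In Python, from cell import robot, cams gives the robot as it stands.
- The arm moves only by the tool apply_moves, never from a script. Its argument "plan" is a list of rows, each a list of 7 numbers: the shift along the tool's x, y, z in m, then the turn, a rotation vector about the tool's x, y, z in degrees, then the gripper command: -1 is fully open, 1 is shut, values between are in proportion. A call has exactly 5 rows; each row is the pose to reach, as a shift and turn from the pose commanded when the call began, along the tool's axes at that moment; what a row does not reach only later rows make up. A row lasts 1/8 s, in which the tool goes at most 62.5 mm and 10.7 degrees, less where a joint would pass 70% of its speed; a pose out of reach is approached as far as the arm can. A call with a gripper value outside its range is refused whole. The fingers move at their own pace and stop on an object; "squeeze" is the grip in N (left out, the last holds). Time passes only in rows, so rows that repeat a pose let the fingers close, or fill a call up. It gives the time, the measured TCP pose, the force and the opening at its end, in the units of the state.
- robot.observe(): the state, without advancing time (a new reading comes with each control period).
- cams.read_camera(name): name is "scene" or "top" or "wrist"; returns the picture (480x640x3 uint8, blue, green, red); there is no depth.
- cams.calibration(name): a dict with "fx", "fy", "cx", "cy" (pixels), "dist" ([k1, k2, p1, p2, k3] as OpenCV has them; the pictures are not rectified), "extrinsics" (4x4, takes a point from world to camera coordinates); the wrist camera has in their place "T_tool_cam" (4x4, takes a point from camera to tool coordinates, whose origin is the TCP and whose axes are the tool frame's). Camera axes: x right, y up, looking along -z (the intrinsics and any distortion apply to the point x, -y, -z); pixel columns grow to the right and rows downward; lengths in m; the calibration is good to about 2 mm. A picture is of the moment at which its call begins: read the wrist's pose just before it. calibration takes no time and is no camera call.
- robot.hand_in(): hands the job in, once; it reports no verdict.
The state is a dict: "time": time; "qpos": joint angles; "qvel": joint speeds; "joint_efforts": joint torques, N m; "tool_pos": TCP position; "tool_rot": TCP orientation; "contact_force": force on the tool from outside, world axes, zero at the start; "torque": the same for the moment, N m; "opening": finger opening in m.
Only numpy, scipy, OpenCV 4.12 (cv2) and the standard library are available. Lean on these libraries where they do the work, as an engineer would, in place of code of your own. Each camera call takes 0.05 s, during which the arm holds its last target. There are 200 camera calls.

### The job

Push the tote of key blanks along the rollers, keeping it down on them, into the station bay until it is fully home against the back stop. Then swing the keeper arm fully shut across the lane behind it, and leave the other things on the bench where they are.

Things in the scene. Friction and masses are not known exactly. Their poses are not given: they have to be found in the camera images.
- lane: Fixed roller lane, station bay at its -y end. Origin on the bench (z=0) under the middle of the bay mouth; y runs along the lane, upstream, away from the bay; x across it, away from the robot; z up. 8 free-turning steel rollers lie across it from y=18 to 263 mm, tops at z=50 mm, between two rails 116 mm apart inside, tops at z=62 mm, y=-140 to 292 mm.
- bay_stop (a point): Foot of the face of the bay's grey back stop, at mid width (lane x=0, y=-140, z=48.5 mm); axes as the lane's. The bay is lane y=-140 to 0: a plain steel deck at z=48.5 mm that drags on the tote, between grey cheeks 116 mm apart and 90 mm high. The stop is 85 mm high; a feed-head housing 117 mm high stands behind it.
- tote: Open grey tote of key blanks, 100 mm wide (its x), 130 mm long (its y, along the lane), 60 mm high, walls 4 mm, 0.4 to 0.75 kg. Starts upstream on the rollers, about 8 mm of play to each rail. Origin: centre of its underside; the end wall to push is at its y=+65 mm. Fully home, that wall is at lane y=-10 mm.
- keeper (a joint): Angle (rad) of the keeper, a steel arm on an upright pivot on the robot's side of the bay mouth (lane x=-76, y=5 mm). 0: arm along the outside of the rail, pointing upstream; negative: out toward the robot (starts -0.3 to 0); grows as it swings in over the rail, clockwise from above. 1.571: its limit, straight across the lane, 10 mm clear of a tote fully home. Stays where left; 0.08 N m turns it.
- keeper_arm (a point): Point on the keeper arm's centreline, 90 mm from its pivot, at half height (z=77 mm); y points to the tip, x is lane x at joint 0. The arm is 8 mm thick, 22 mm high (z=66 to 88 mm), 125 mm long, with an upright pin 14 mm thick, 120 mm from the pivot, up to z=100 mm. To shut it, push on its -x face (toward the robot at joint 0).
- hammer: loose hammer lying on the bench near the robot's side of the feed head; bystander.
- screwdriver: loose screwdriver lying on the bench beyond the lane; bystander.
- oil_jar: amber glass jar, 52 mm across, 75 mm tall, standing beyond the bay; bystander.
- collet: steel turned collet, 40 mm across, 50 mm tall, standing beyond the bay; bystander.
- chip_brush: loose brush lying between the robot and the upstream end of the lane; bystander.
Mind the look-alikes: they are no part of the job. Leave any green or yellow look-alike of the tote alone.

How it is judged:
By the outcome, as a careful person would: the job done as asked, in the order asked, and still so for the second after the job is handed in, with the robot touching nothing.
It also fails if it takes over 70 s, if anything falls off the work surface, if the arm or the gripper's body presses on something with over 40 N, if the wrist force passes 120 N, or if a joint passes its speed limit or range.

## Working session

There is one attempt and no reset: what is moved stays moved. The work goes in short steps, Python scripts to look and compute and a tool call to move; the robot and the scene stay as the last step left them, time stands still between calls to the robot, and variables do not carry over. Pictures are saved under pics/ and viewed, about 8 in all and at most 12, crops included, and the job is handed in when it is done.

Besides the shell and the picture viewer there is one more tool, called as name(argument=value, ...), one argument or row to a line, values as JSON. apply_moves: Moves the arm, as the interface text tells. Its arguments: {"type":"object","properties":{"plan":{"type":"array","items":{"type":"array","items":{"type":"number"}}},"squeeze":{"type":"number"}},"required":["plan"]}

```bash
ls; mkdir -p pics
python3 - <<'E'
from cell import robot, cams
import cv2
print(robot.observe())
for n in ("scene","top"):
    cv2.imwrite(f"pics/{n}0.png",cams.read_camera(n))
for n in ("scene","top","wrist"): print(n,cams.calibration(n))
E
```

```text
pics
{'time': 0.0, 'qpos': array([-1.35797265e+00,  3.42721706e-01,  1.52502078e+00, -2.36334417e-05,
        1.27537022e+00, -1.45977486e-01]), 'qvel': array([ 0.00085666,  0.00036262, -0.0003662 , -0.0022208 ,  0.0007566 ,
       -0.00165731]), 'joint_efforts': array([ 1.06195031e-05, -4.31236482e+01, -2.44225019e+01,  7.16396095e-02,
        5.57000900e-02, -1.38256519e-04]), 'tool_pos': array([ 0.18429797, -0.49117747,  0.23704415]), 'tool_rot': array([-1.57230351e+00,  1.98748619e-04, -2.78278474e+00]), 'contact_force': array([ 0.30260423, -0.31649699,  0.53346632]), 'torque': array([ 0.04678177, -0.01982315,  0.03196396]), 'opening': 0.09180308861439909}
scene {'fx': 439.3251012191145, 'fy': 439.3251012191145, 'cx': 317.72499960029785, 'cy': 247.85578192766545, 'dist': array([-0.00238929,  0.        ,  0.        ,  0.        ,  0.        ]), 'extrinsics': array([[ 0.60597622,  0.79545132,  0.00707226, -0.32265063],
       [-0.60774575,  0.45720884,  0.64931131,  0.20571212],
       [ 0.51326203, -0.39776535,  0.76048985, -1.33180787],
       [ 0.        ,  0.        ,  0.      
[... 311 characters left out ...]
97,  0.18930059, -0.49062064],
       [-0.18915571,  0.01860399,  0.98177085, -1.20858339],
       [ 0.        ,  0.        ,  0.        ,  1.        ]])}
wrist {'fx': 375.6955240239147, 'fy': 375.6955240239147, 'cx': 321.2900009844742, 'cy': 236.55032877006258, 'dist': array([-0.06569454,  0.        ,  0.        ,  0.        ,  0.        ]), 'T_tool_cam': array([[-9.43939975e-05, -9.58442214e-01, -2.85286723e-01,
        -7.84284022e-02],
       [-6.71162717e-04,  2.85286720e-01, -9.58441984e-01,
        -1.47647326e-01],
       [ 9.99999770e-01,  1.01002642e-04, -6.70200034e-04,
        -4.91379446e-04],
       [ 0.00000000e+00,  0.00000000e+00,  0.00000000e+00,
         1.00000000e+00]])}
```

View pics/scene0.png

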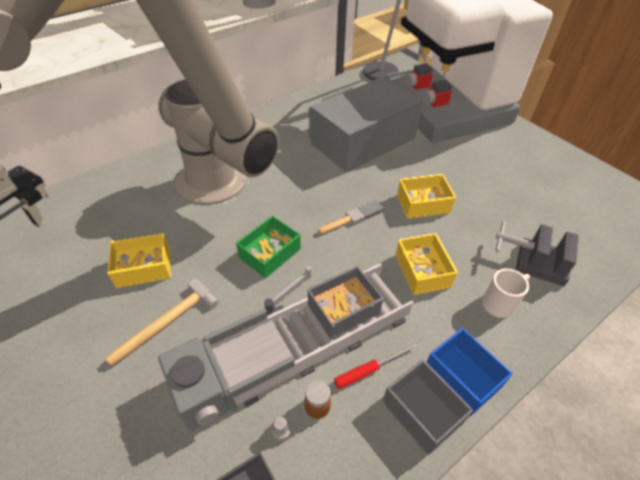

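View pics/top0.png

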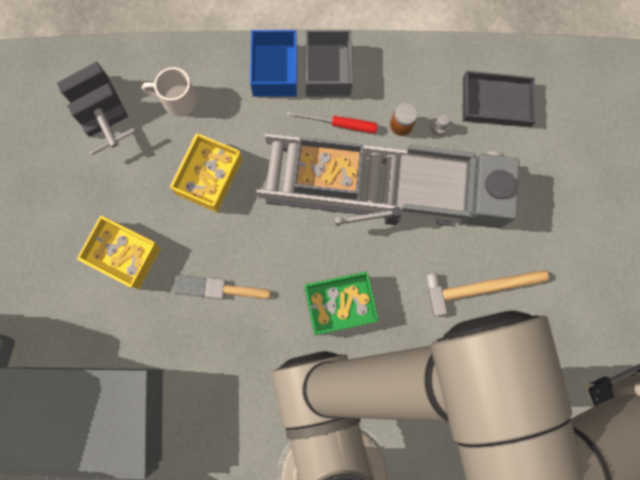

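The scene view shows the tote of key blanks at about (345,300), the bay with the feed head at about (230,370) and the keeper at about (290,287). In the top view the tote is at (330,168), the bay deck at (435,183), and the keeper runs from (392,215) to (338,220). Next I'll take enlarged crops to pick exact points.

Run:
```python
import cv2
a=cv2.imread("pics/top0.png")[120:240,250:530]; a=cv2.resize(a,None,fx=2.85,fy=2.85,interpolation=cv2.INTER_CUBIC)
b=cv2.imread("pics/scene0.png")[250:430,155:425]; b=cv2.resize(b,None,fx=2.95,fy=2.95,interpolation=cv2.INTER_CUBIC)
cv2.imwrite("pics/topc.png",a);cv2.imwrite("pics/scenec.png",b)
```

```text
(no output)
```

View pics/topc.png

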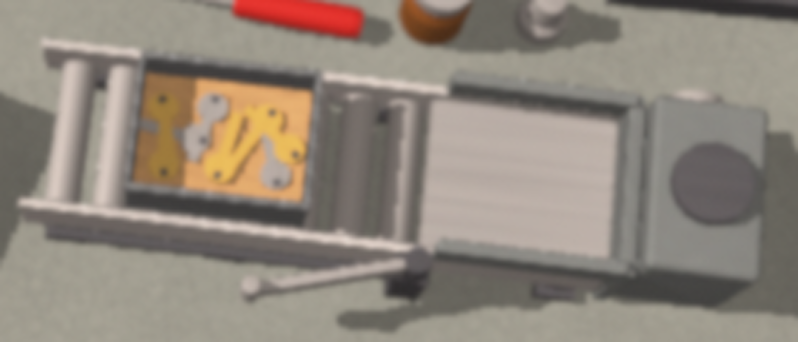

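View pics/scenec.png

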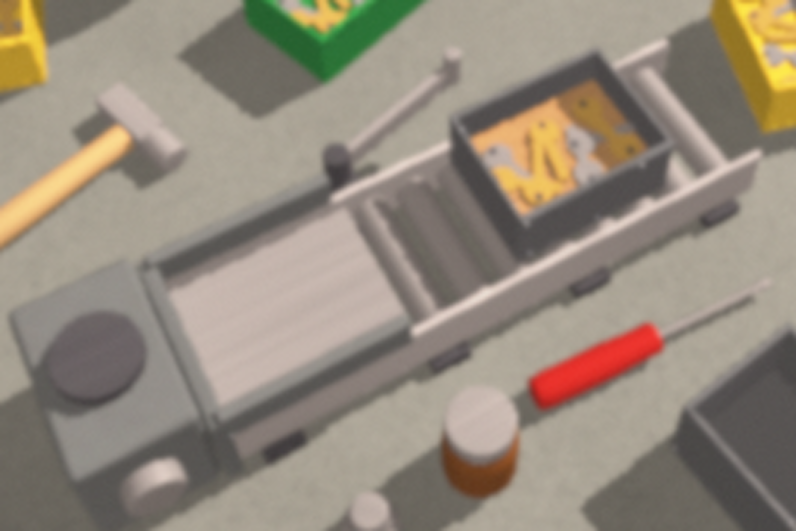

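Picks from the two crops:

| Point | Top crop | Scene crop |
|---|---|---|
| Near rail end | (22,205) | (665,45) |
| Far rail end | (43,45) | (757,157) |
| Keeper pin | (250,286) | (453,58) |
| Keeper pivot | (418,258) | (337,155) |
| Rim corner, far upstream | (143,55) | (665,145) |
| Rim corner, far bay | (322,72) | (527,222) |

I'll triangulate these.

```bash
cat > h.py <<'E'
import numpy as np, cv2
from scipy.spatial.transform import Rotation as R
from cell import robot, cams
def ray(cal,px,E=None):
    E=cal["extrinsics"] if E is None else E
    K=np.array([[cal["fx"],0,cal["cx"]],[0,cal["fy"],cal["cy"]],[0,0,1]])
    u=cv2.undistortPoints(np.array([[px]],float),K,cal["dist"])[0,0]
    d=E[:3,:3].T@np.array([u[0],-u[1],-1]); return -E[:3,:3].T@E[:3,3],d/np.linalg.norm(d)
def plane(r,z): return r[0]+r[1]*(z-r[0][2])/r[1][2]
def tri(a,b):
    t=np.linalg.lstsq(np.c_[a[1],-b[1]],b[0]-a[0],rcond=None)[0]
    p,q=a[0]+t[0]*a[1],b[0]+t[1]*b[1]; return (p+q)/2,np.linalg.norm(p-q)
def wristE():
    s=robot.observe(); T=np.eye(4); T[:3,:3]=R.from_euler("xyz",s["tool_rot"]).as_matrix(); T[:3,3]=s["tool_pos"]
    return np.linalg.inv(T@cams.calibration("wrist")["T_tool_cam"])
TC=lambda p:(250+p[0]/2.85,120+p[1]/2.85)
SC=lambda p:(155+p[0]/2.95,250+p[1]/2.95)
E
python3 - <<'E'
from h import *
ct,cs=cams.calibration("top"),cams.calibration("scene")
np.set_printoptions(precision=4,suppress=True)
P={"railN":((22,203),(665,45),.062),"railF":((43,43),(757,157),.062),"pin":((250,286),(453,55),.1),"pivot":((418,258),(337,153),.09),
"toteFU":((143,55),(665,145),.11),"toteFB":((322,72),(527,222),.11),"toteNB":((303,212),(455,125),.11),"toteNU":((130,190),(598,55),.11),
"cheekNstop":((632,270),(150,268),.09),"cheekFstop":((640,98),(217,418),.09),"cheekFmouth":((452,78),(410,325),.09),"jar":((440,0),(480,408),.075)}
for k,(a,b,z) in P.items():
    ra,rb=ray(ct,TC(a)),ray(cs,SC(b)); p,e=tri(ra,rb)
    print(k,p,"gap %.4f"%e,plane(ra,z)[:2],plane(rb,z)[:2])
E
```

```text
railN [0.5807 0.1501 0.0567] gap 0.0017 [0.5787 0.1491] [0.5838 0.1476]
railF [0.7025 0.1348 0.0552] gap 0.0012 [0.7004 0.1348] [0.7047 0.1301]
pin [ 0.5099 -0.0111  0.0957] gap 0.0022 [ 0.5084 -0.0118] [ 0.5131 -0.0121]
pivot [ 0.5297 -0.1299  0.0928] gap 0.0016 [ 0.53  -0.131] [ 0.5285 -0.1283]
toteFU [0.6741 0.06   0.1051] gap 0.0033 [0.6734 0.0613] [0.6755 0.0558]
toteFB [ 0.6628 -0.0631  0.1074] gap 0.0051 [ 0.6605 -0.0649] [ 0.6652 -0.0619]
toteNB [ 0.5629 -0.0489  0.0959] gap 0.0029 [ 0.5584 -0.0489] [ 0.5715 -0.0534]
toteNU [0.5789 0.0732 0.101 ] gap 0.0056 [0.5747 0.0708] [0.5851 0.0706]
cheekNstop [ 0.5238 -0.2829  0.0827] gap 0.0070 [ 0.5208 -0.284 ] [ 0.53   -0.2806]
cheekFstop [ 0.6487 -0.2976  0.0903] gap 0.0015 [ 0.6485 -0.2984] [ 0.649  -0.2969]
cheekFmouth [ 0.6664 -0.1622  0.0809] gap 0.0011 [ 0.663 -0.161] [ 0.6705 -0.164 ]
jar [ 0.734  -0.1573  0.0654] gap 0.0051 [ 0.7288 -0.1577] [ 0.7384 -0.1576]
```

The points agree with the stated sizes. The lane origin is at about (0.6055, -0.146), with lane y about 7° off world y. The tote centre is at lane y ≈ 0.152 and the keeper at about -0.28 rad. I'll write a goal helper that refines the lane angle and gives tool-frame shifts.

```bash
cat >> h.py <<'E'
TH=np.radians(7.0); EX=np.array([np.cos(TH),-np.sin(TH)]); EY=np.array([np.sin(TH),np.cos(TH)]); O=np.array([.6055,-.146])
def L2W(x,y): return O+x*EX+y*EY
def W2L(p): d=np.array(p[:2])-O; return np.array([d@EX,d@EY])
def goal(x,y,z,yawdeg=-97.0):
    s=robot.observe(); Rt=R.from_euler("xyz",s["tool_rot"])
    w=np.r_[L2W(x,y),z]; d=Rt.inv().apply(w-s["tool_pos"])
    G=R.from_euler("xyz",[-90,0,yawdeg],degrees=True)
    print("shift",d.round(4),"rot",np.degrees((Rt.inv()*G).as_rotvec()).round(1))
    print("now lane",W2L(s["tool_pos"]).round(4),"z %.4f"%s["tool_pos"][2],"F",s["contact_force"].round(1),"open %.3f"%s["opening"],"t %.2f"%s["time"],"q",s["qpos"].round(2))
E
python3 - <<'E'
from h import *
ct=cams.calibration("top")
f=lambda p,z:plane(ray(ct,TC(p)),z)[:2]
for a,b,z in (((43,43),(447,88),.062),((22,203),(410,247),.062),((452,78),(640,98),.09),((440,245),(632,270),.09)):
    d=f(a,z)-f(b,z); print(np.degrees(np.arctan2(d[0],d[1])).round(2),W2L(f(a,z)),W2L(f(b,z)))
goal(0,.265,.15)
E
```

```text
6.82 [0.05999813 0.2903126 ] [ 0.06093079 -0.00877346]
6.96 [-0.06252316  0.28958939] [-0.06232544  0.00843   ]
6.02 [ 0.05892428 -0.00787212] [ 0.06129599 -0.1460221 ]
7.72 [-0.06554796 -0.00906687] [-0.06729627 -0.14729053]
shift [-0.6382  0.0878 -0.4101] rot [  0.1 -62.4  -0.1]
now lane [-0.376 -0.394] z 0.2371 F [-0.3  0.  -1.1] open 0.092 t 0.10 q [-1.36  0.34  1.52 -0.    1.28 -0.15]
```

apply_moves(
  plan=[
    [-0.053,0,-0.034,0,-6,0,-0.1],
    [-0.106,0,-0.068,0,-12,0,-0.1],
    [-0.159,0,-0.102,0,-18,0,-0.1],
    [-0.212,0,-0.136,0,-24,0,-0.1],
    [-0.265,0,-0.17,0,-30,0,-0.1],
  ],
)

```text
time: 0.72
tool_pos: [0.3722, -0.2394, 0.2376]
tool_rot: [-1.571, -0.0, -2.256]
contact_force: [0.0, -0.2, -0.4]
opening: 0.0514
```

```bash
python3 -c "
from h import *
goal(0,.265,.15)"
```

```text
shift [-0.4441  0.0876 -0.02  ] rot [ -0.  -32.3   0. ]
now lane [-0.2202 -0.1212] z 0.2376 F [ 0.  -0.2 -0.4] open 0.051 t 0.72 q [-0.75  0.19  1.73 -0.    1.22 -0.06]
```

apply_moves(
  plan=[
    [-0.06,0,-0.003,0,-6,0,-0.1],
    [-0.12,0,-0.006,0,-12,0,-0.1],
    [-0.18,0,-0.009,0,-18,0,-0.1],
    [-0.24,0,-0.012,0,-24,0,-0.1],
    [-0.3,0,-0.014,0,-32.3,0,-0.1],
  ],
)

```text
time: 1.35
tool_pos: [0.552, 0.0012, 0.2374]
tool_rot: [-1.571, -0.0, -1.691]
contact_force: [0.4, -1.2, -0.3]
opening: 0.051
```

```bash
python3 -c "
from h import *
goal(0,.265,.15)"
```

```text
shift [-0.1253  0.0874  0.0714] rot [0.  0.1 0. ]
now lane [-0.0711  0.1396] z 0.2374 F [ 0.4 -1.2 -0.3] open 0.051 t 1.35 q [-0.14  0.39  1.45 -0.    1.3  -0.02]
```

apply_moves(
  plan=[
    [-0.045,0,0.025,0,0,0,-0.1],
    [-0.09,0,0.05,0,0,0,-0.1],
    [-0.125,0.03,0.0714,0,0,0,-0.1],
    [-0.125,0.06,0.0714,0,0,0,-0.1],
    [-0.125,0.06,0.0714,0,0,0,-0.1],
  ],
)

```text
time: 1.98
tool_pos: [0.6358, 0.1148, 0.1744]
tool_rot: [-1.578, -0.002, -1.695]
contact_force: [0.1, -0.4, -0.4]
opening: 0.0504
```

```bash
python3 -c "
from h import *
cv2.imwrite('pics/w1.png',cams.read_camera('wrist'))
E=wristE(); c=cams.calibration('wrist')
K=np.array([[c['fx'],0,c['cx']],[0,c['fy'],c['cy']],[0,0,1]])
for n,x,y,z in (('wallL',-.05,.217,.11),('wallR',.05,.217,.11),('railN',-.058,.22,.062),('railF',.058,.22,.062)):
    p=(E@np.r_[L2W(x,y),z,1])[:3]; print(n,cv2.projectPoints(np.array([[p[0],-p[1],-p[2]]]),np.zeros(3),np.zeros(3),K,c['dist'])[0].ravel().round())
goal(0,.265,.08)"
```

```text
wallL [244. 325.]
wallR [399. 325.]
railN [245. 289.]
railF [397. 289.]
shift [-0.0027  0.0967  0.0008] rot [ 0.2 -0.1  0. ]
now lane [-0.0005  0.2623] z 0.1767 F [ 0.6 -0.9 -0.1] open 0.050 t 2.02 q [ 0.06  0.62  1.24 -0.    1.29  0.18]
```

View pics/w1.png

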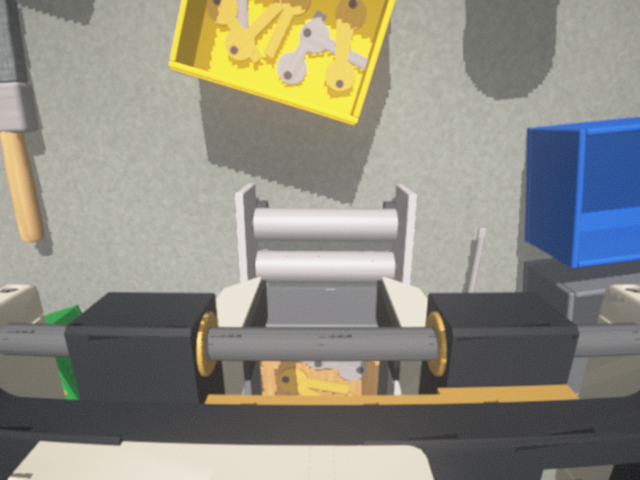

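The wrist view shows the tote's end wall at rows 283–325, columns 265–378. That matches the predicted row 325, so the wall is at lane y ≈ 0.217 with the rails on both sides. I'll descend behind it.

apply_moves(
  plan=[
    [0,0.04,0.001,0,0,0,-0.1],
    [0,0.075,0.001,0,0,0,-0.1],
    [0,0.096,0.001,0,0,0,-0.1],
    [0,0.096,0.001,0,0,0,-0.1],
    [0,0.096,0.001,0,0,0,-0.1],
  ],
)

```text
time: 2.65
tool_pos: [0.6398, 0.1141, 0.084]
tool_rot: [-1.567, 0.001, -1.696]
contact_force: [0.6, -0.2, 0.5]
opening: 0.0504
```

```bash
python3 -c "
from h import *
goal(0,.0,.08)"
```

```text
shift [ 0.2623  0.0038 -0.0015] rot [-0.2 -0.2 -0. ]
now lane [0.0023 0.2623] z 0.0840 F [ 0.6 -0.2  0.5] open 0.050 t 2.65 q [ 0.06  0.71  1.34 -0.    1.09  0.18]
```

apply_moves(
  plan=[
    [0.01,0.003,-0.001,0,0,0,-0.1],
    [0.018,0.003,-0.001,0,0,0,-0.1],
    [0.024,0.003,-0.001,0,0,0,-0.1],
    [0.03,0.003,-0.001,0,0,0,-0.1],
    [0.036,0.003,-0.001,0,0,0,-0.1],
  ],
)

```text
time: 3.28
tool_pos: [0.6332, 0.0785, 0.0788]
tool_rot: [-1.571, 0.0, -1.695]
contact_force: [-0.0, 0.7, 0.3]
opening: 0.0503
```

apply_moves(
  plan=[
    [0.008,0,0,0,0,0,-0.1],
    [0.017,0,0,0,0,0,-0.1],
    [0.027,0,0,0,0,0,-0.1],
    [0.037,0,0,0,0,0,-0.1],
    [0.047,0,0,0,0,0,-0.1],
  ],
)

```text
time: 3.9
tool_pos: [0.6271, 0.0314, 0.0787]
tool_rot: [-1.571, -0.0, -1.696]
contact_force: [-1.1, 0.8, 1.0]
opening: 0.0505
```

apply_moves(
  plan=[
    [0.01,0,0,0,0,0,-0.1],
    [0.02,0,0,0,0,0,-0.1],
    [0.03,0,0,0,0,0,-0.1],
    [0.04,0,0,0,0,0,-0.1],
    [0.05,0,0,0,0,0,-0.1],
  ],
)

```text
time: 4.53
tool_pos: [0.6208, -0.0182, 0.0786]
tool_rot: [-1.571, -0.0, -1.695]
contact_force: [-1.1, 1.2, 0.3]
opening: 0.0502
```

```bash
python3 -c "
from h import *
goal(0,.0,.08)
cv2.imwrite('pics/s2.png',cv2.resize(cams.read_camera('scene')[230:430,140:440],None,fx=2.6,fy=2.6))"
```

```text
shift [ 0.1288 -0.0014  0.0007] rot [ 0.  -0.1  0. ]
now lane [-0.0004  0.1288] z 0.0786 F [-1.1  1.2  0.3] open 0.050 t 4.53 q [-0.15  0.67  1.44 -0.    1.03 -0.03]
```

View pics/s2.png

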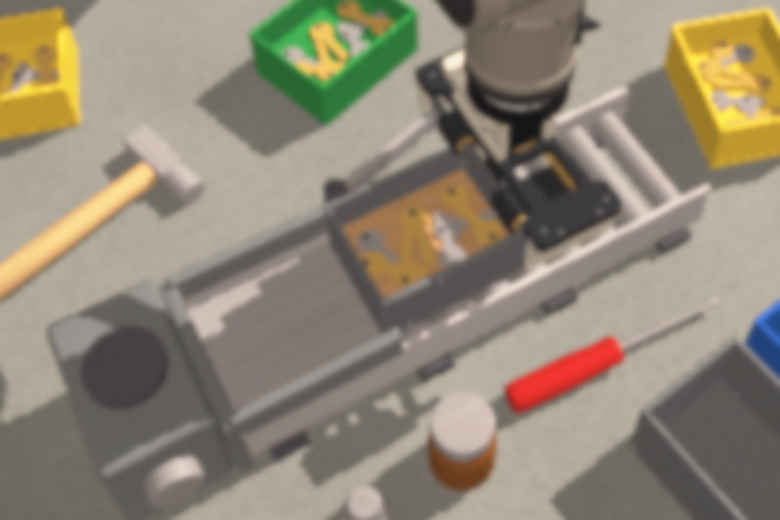

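The scene view shows the tote square in the lane with its front edge at the bay mouth, (335,210) to (380,325), and the fingers behind it. I'll continue.

apply_moves(
  plan=[
    [0.01,0,0,0,0,0,-0.1],
    [0.02,0,0,0,0,0,-0.1],
    [0.03,0,0,0,0,0,-0.1],
    [0.04,0,0,0,0,0,-0.1],
    [0.05,0,0,0,0,0,-0.1],
  ],
)

```text
time: 5.2
tool_pos: [0.6147, -0.0677, 0.0785]
tool_rot: [-1.571, 0.0, -1.696]
contact_force: [1.3, 1.4, -1.0]
opening: 0.0509
```

apply_moves(
  plan=[
    [0.01,0,0,0,0,0,-0.1],
    [0.02,0,0,0,0,0,-0.1],
    [0.03,0,0,0,0,0,-0.1],
    [0.04,0,0,0,0,0,-0.1],
    [0.05,0,0,0,0,0,-0.1],
  ],
)

```text
time: 5.82
tool_pos: [0.6083, -0.1172, 0.0786]
tool_rot: [-1.571, 0.0, -1.695]
contact_force: [-0.2, 2.3, -1.0]
opening: 0.0506
```

apply_moves(
  plan=[
    [0.004,0,0,0,0,0,-0.1],
    [0.008,0,0,0,0,0,-0.1],
    [0.012,0,0,0,0,0,-0.1],
    [0.016,0,0,0,0,0,-0.1],
    [0.02,0,0,0,0,0,-0.1],
  ],
)

```text
time: 6.45
tool_pos: [0.6062, -0.1366, 0.0788]
tool_rot: [-1.571, -0.0, -1.695]
contact_force: [0.6, 3.1, -0.8]
opening: 0.0501
```

```bash
python3 -c "
from h import *
goal(0,.0,.08)"
```

```text
shift [ 0.0094 -0.0012  0.0005] rot [-0.  -0.1  0. ]
now lane [-0.0005  0.0094] z 0.0788 F [ 0.6  3.1 -0.8] open 0.050 t 6.45 q [-0.34  0.67  1.44  0.    1.03 -0.22]
```

Next I'll advance slowly to the stop, watching the force.

apply_moves(
  plan=[
    [0.002,0,0,0,0,0,-0.1],
    [0.004,0,0,0,0,0,-0.1],
    [0.005,0,0,0,0,0,-0.1],
    [0.006,0,0,0,0,0,-0.1],
    [0.007,0,0,0,0,0,-0.1],
  ],
)

```text
time: 7.08
tool_pos: [0.6054, -0.1432, 0.0788]
tool_rot: [-1.571, 0.001, -1.696]
contact_force: [1.5, 7.8, 0.7]
opening: 0.0501
```

apply_moves(
  plan=[
    [0.001,0,0,0,0,0,-0.1],
    [0.002,0,0,0,0,0,-0.1],
    [0.003,0,0,0,0,0,-0.1],
    [0.003,0,0,0,0,0,-0.1],
    [0.003,0,0,0,0,0,-0.1],
  ],
)

```text
time: 7.7
tool_pos: [0.6056, -0.1433, 0.0789]
tool_rot: [-1.57, 0.005, -1.696]
contact_force: [4.3, 16.7, 0.7]
opening: 0.0504
```

The TCP stalled at lane y ≈ 0.003 while the force rose to 17 N, so the tote is against the stop. I'll back off, rise and check.

apply_moves(
  plan=[
    [-0.006,0,0,0,0,0,-0.1],
    [-0.015,0,0,0,0,0,-0.1],
    [-0.035,0,0,0,0,0,-0.1],
    [-0.06,-0.03,0,0,0,0,-0.1],
    [-0.08,-0.08,0,0,0,0,-0.1],
  ],
)

```text
time: 8.32
tool_pos: [0.6137, -0.0652, 0.1577]
tool_rot: [-1.575, 0.0, -1.695]
contact_force: [1.2, -0.3, 0.0]
opening: 0.0503
```

apply_moves(
  plan=[
    [-0.03,-0.03,-0.05,0,0,0,1],
    [-0.05,-0.03,-0.1,0,0,0,1],
    [-0.05,-0.03,-0.15,0,0,0,1],
    [-0.05,-0.03,-0.19,0,0,0,1],
    [-0.05,-0.03,-0.19,0,0,0,1],
  ],
)

```text
time: 8.95
tool_pos: [0.4301, 0.0073, 0.189]
tool_rot: [-1.572, -0.0, -1.695]
contact_force: [0.4, -0.8, 0.8]
opening: 0.005
```

```bash
python3 -c "
from h import *
a=cams.read_camera('top');cv2.imwrite('pics/top2.png',a);cv2.imwrite('pics/t2.png',cv2.resize(a[120:250,250:530],None,fx=2.85,fy=2.85,interpolation=cv2.INTER_CUBIC))
goal(-.12,.09,.09)"
```

```text
shift [0.0403 0.0994 0.0706] rot [-0.1 -0.1  0. ]
now lane [-0.1907  0.1305] z 0.1893 F [ 0.7 -0.1  0.9] open 0.002 t 9.00 q [-0.16  0.22  1.84 -0.    1.08 -0.04]
```

View pics/t2.png

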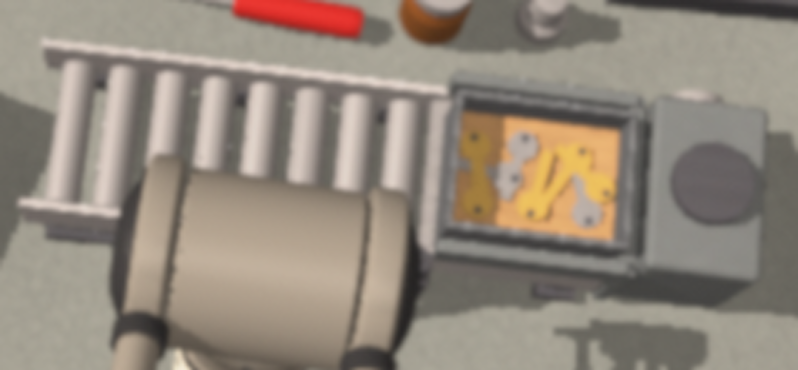

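The top view shows the tote filling the bay to the stop, with its rim from (462,105) to (630,250) and square. The keeper is hidden under the arm. I'll compute the sweep around the pivot with the closed fingers.

apply_moves(
  plan=[
    [0.03,0,0.02,0,0,0,1],
    [0.06,0.01,0.046,0,0,0,1],
    [0.062,0.05,0.046,0,0,0,1],
    [0.062,0.085,0.046,0,0,0,1],
    [0.062,0.106,0.046,0,0,0,1],
  ],
)

```text
time: 9.62
tool_pos: [0.4711, -0.0613, 0.0808]
tool_rot: [-1.572, 0.0, -1.696]
contact_force: [-0.5, 0.1, -0.4]
opening: 0.0004
```

```bash
python3 -c "
from h import *
goal(-.145,.069,.083)
for th in [-.29,-.1,.1,.3,.5,.7,.9,1.1,1.3,1.45,1.571]:
    s,c=np.sin(th),np.cos(th); h=.004+.019*c+.011*abs(s); print(th,((-.076+.08*s-h*c)*1000).round(),((.005+.08*c+h*s)*1000).round())
cv2.imwrite('pics/w3.png',cams.read_camera('wrist'))"
```

```text
shift [-0.0013 -0.0022 -0.0013] rot [ 0.1 -0.2 -0. ]
now lane [-0.1437  0.0677] z 0.0808 F [-0.5  0.1 -0.4] open 0.000 t 9.62 q [-0.29  0.45  1.86 -0.    0.83 -0.17]
-0.29 -123.0 74.0
-0.1 -108.0 82.0
0.1 -92.0 87.0
0.3 -77.0 89.0
0.5 -60.0 88.0
0.7 -44.0 83.0
0.9 -29.0 74.0
1.1 -15.0 61.0
1.3 -4.0 45.0
1.45 1.0 32.0
1.571 4.0 20.0
```

View pics/w3.png

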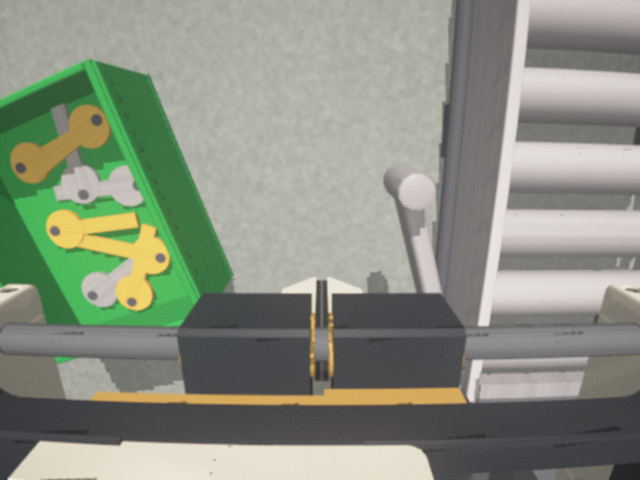

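The wrist view shows the closed fingers between the green tote and the keeper. The pin is at (410,190) and the arm runs from there down to (430,290), clear on the right. I'll sweep it shut.

apply_moves(
  plan=[
    [-0.003,-0.002,0.011,0,0,0,1],
    [-0.006,-0.002,0.021,0,0,0,1],
    [-0.011,-0.002,0.029,0,0,0,1],
    [-0.014,-0.002,0.036,0,0,0,1],
    [-0.017,-0.002,0.044,0,0,0,1],
  ],
)

```text
time: 10.3
tool_pos: [0.5165, -0.0494, 0.0848]
tool_rot: [-1.571, -0.0, -1.695]
contact_force: [-1.3, -0.9, -0.2]
opening: 0.0007
```

apply_moves(
  plan=[
    [-0.002,0,0.008,0,0,0,1],
    [-0.003,0,0.015,0,0,0,1],
    [-0.004,0,0.023,0,0,0,1],
    [-0.004,0,0.032,0,0,0,1],
    [-0.003,0,0.04,0,0,0,1],
  ],
)

```text
time: 10.92
tool_pos: [0.5569, -0.0518, 0.0846]
tool_rot: [-1.571, 0.0, -1.695]
contact_force: [-2.1, 0.6, -0.8]
opening: 0.0005
```

apply_moves(
  plan=[
    [0.002,0,0.008,0,0,0,1],
    [0.005,0,0.016,0,0,0,1],
    [0.009,0,0.024,0,0,0,1],
    [0.014,0,0.031,0,0,0,1],
    [0.02,0,0.038,0,0,0,1],
  ],
)

```text
time: 11.55
tool_pos: [0.5919, -0.0767, 0.0847]
tool_rot: [-1.571, 0.0, -1.695]
contact_force: [-0.5, 0.5, 0.6]
opening: 0.0004
```

apply_moves(
  plan=[
    [0.007,0,0.007,0,0,0,1],
    [0.015,0,0.013,0,0,0,1],
    [0.023,0,0.018,0,0,0,1],
    [0.03,0,0.021,0,0,0,1],
    [0.036,0,0.023,0,0,0,1],
  ],
)

```text
time: 12.18
tool_pos: [0.6099, -0.1153, 0.0847]
tool_rot: [-1.571, -0.0, -1.696]
contact_force: [-0.5, 1.5, 0.5]
opening: 0.0009
```

```bash
python3 -c "
from h import *
goal(.004,.02,.083)"
```

```text
shift [0.011  0.0017 0.0034] rot [-0.  -0.1  0. ]
now lane [0.0007 0.031 ] z 0.0847 F [-0.5  1.5  0.5] open 0.001 t 12.18 q [-0.31  0.66  1.43 -0.    1.05 -0.19]
```

apply_moves(
  plan=[
    [0.004,0,0.001,0,0,0,1],
    [0.007,0,0.002,0,0,0,1],
    [0.01,0,0.003,0,0,0,1],
    [0.012,0,0.003,0,0,0,1],
    [0.013,0,0.003,0,0,0,1],
  ],
)

```text
time: 12.8
tool_pos: [0.6115, -0.1252, 0.0848]
tool_rot: [-1.571, 0.004, -1.696]
contact_force: [0.7, 13.2, 1.5]
opening: 0.0004
```

apply_moves(
  plan=[
    [0.001,0,0,0,0,0,1],
    [0.002,0,0,0,0,0,1],
    [0.003,0,0,0,0,0,1],
    [0.003,0,0,0,0,0,1],
    [0.003,0,0,0,0,0,1],
  ],
)

```text
time: 13.42
tool_pos: [0.6115, -0.1254, 0.0848]
tool_rot: [-1.571, 0.008, -1.695]
contact_force: [3.6, 20.9, 2.8]
opening: 0.0004
```

The keeper stalled at lane y ≈ 0.021 against an expected 0.020, with the force rising to 21 N, so it is at its limit. I'll back off upstream, rise and look.

apply_moves(
  plan=[
    [-0.005,0,0,0,0,0,1],
    [-0.015,0,0,0,0,0,1],
    [-0.035,0,0,0,0,0,1],
    [-0.06,-0.03,0,0,0,0,1],
    [-0.08,-0.08,0,0,0,0,1],
  ],
)

```text
time: 14.05
tool_pos: [0.6198, -0.0499, 0.1638]
tool_rot: [-1.575, 0.0, -1.695]
contact_force: [0.5, -0.3, 0.2]
opening: 0.0003
```

apply_moves(
  plan=[
    [-0.03,-0.03,-0.05,0,0,0,1],
    [-0.07,-0.06,-0.1,0,0,0,1],
    [-0.11,-0.06,-0.14,0,0,0,1],
    [-0.15,-0.06,-0.17,0,0,0,1],
    [-0.19,-0.06,-0.18,0,0,0,1],
  ],
)

```text
time: 14.68
tool_pos: [0.4639, 0.1613, 0.2254]
tool_rot: [-1.57, 0.0, -1.695]
contact_force: [-0.2, 1.3, 0.2]
opening: 0.0004
```

```bash
python3 -c "
from h import *
a=cams.read_camera('top');b=cams.read_camera('scene')
cv2.imwrite('pics/fin.png',np.vstack([cv2.resize(a[90:260,240:560],(700,372),interpolation=cv2.INTER_CUBIC),cv2.resize(b[280:420,150:430],(440,220))if 0 else np.hstack([cv2.resize(b[280:420,150:430],(440,220),interpolation=cv2.INTER_CUBIC),np.zeros((220,260,3),np.uint8)])]))
print(robot.observe()['contact_force'])"
```

```text
[-0.59394468 -0.03783289 -1.01969935]
```

View pics/fin.png

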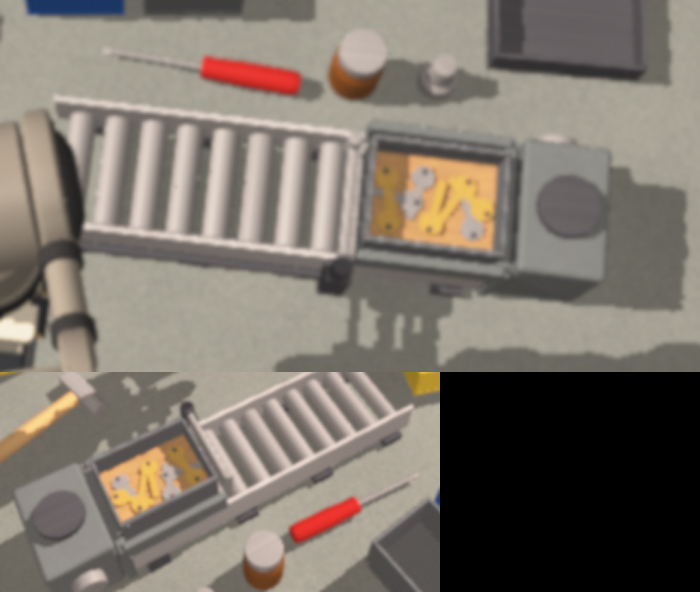

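The final view shows the keeper straight across, from the pivot (340,270) to the pin (358,140), parallel to the tote, with the tote home. I'll check the angle numerically and hand in.

```bash
python3 -c "
from h import *
c=cams.calibration('top'); g=lambda u,v,z:W2L(plane(ray(c,(240+u/2.1875,90+v/2.1875)),z))
a,b=g(342,267,.09),g(359,138,.1); d=b-a
print(a,b,'angle',np.arctan2(d[0],d[1]))
a,b=g(364,139,.11),g(357,246,.11); print('tote rim upstream corners',a,b)
robot.hand_in(); print(robot.observe()['time'])"
```

```text
[-0.0799738   0.00604048] [0.04193094 0.0017465 ] angle 1.6060058458983133
tote rim upstream corners [ 0.03801012 -0.0015795 ] [-0.06391876 -0.00325783]
the job is handed in; nothing more can be done
the job is handed in; nothing more can be done
```

The tote is home against the back stop and the keeper arm is shut across the lane behind it. I handed the job in at about 15 s of the 70 s limit.

- **Tote:** I pushed it down the rollers with two fingers low on its end wall. It stopped with the fingers at lane y ≈ 3 mm, about where a home tote should stop them, and the force rose to 17 N.
- **Keeper:** I swung it shut with the closed fingers. It stopped where its limit should be, with the force rising to 21 N.
- **Camera checks:** The last top view shows the tote square in the bay. The keeper measured about 1.61 rad against its 1.571 limit, within pixel-picking error.
- **Disagreement:** From the same picture, the tote's end wall came out at y ≈ -2 to -3 mm instead of -10 mm. I picked those corners by eye from a blurred image, so I trusted the stop force and finger position over it.
- **Bystanders:** The screwdriver, jar and collet look unmoved in the final picture. The hammer was only partly in view. The chip brush and the green and yellow totes were not checked at the end, but nothing touched them as far as the forces showed.

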